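Seat the filter drawer and hold the microscope's sprung shutter half open

ROBOT

A 6-joint arm with a two-finger parallel gripper is mounted at the origin on the work surface. World frame = base frame: x ahead of the robot, y to its left, z up, the work surface at z = 0. Lengths are in m, angles in rad, forces in N, time in s.
With the tool pointing down it reaches from about 0.425 to 0.95 m from the base axis. Payload 3.5 kg.
Tool frame: the origin (TCP) lies on the centre line of the jaws, within the pads' length; the fingertips stand 14 mm ahead of it and the grasp point (between the pads) lies 5 mm behind it (tips_ahead is the distance from the TCP to the fingertips, in m); y points along the fingers, z is the direction in which the jaws open and shut, and the axes are right-handed (so a half turn about y gives the same grasp; the last joint's range is limited). The gripper opens to 85 mm and grips with 20 to 120 N. Pads are 22 mm wide; open, the fingers measure 114 mm over their backs; the gripper's body (76 mm by 85 mm) begins 54 mm behind the grasp point. The pads swing forward as they close: fully open they stand 13 mm farther back than shut.
Start: joints at [-1.335, 0.286, 1.577, -0, 1.279, -0.15], TCP at [0.254, -0.625, 0.245] pointing down, gripper open.
Joint ranges: [-2.77, 2.77], [-0.9, 2.22], [0.21, 2.48], [-1.53, 4.67], [0.24, 2.81], [-2.84, 2.84]. Speed limits (rad/s): [2.79, 2.79, 3.14, 3.14, 3.14, 3.14].

INTERFACE

Orientations are given as a unit quaternion [x, y, z, w].
In Python, from plant import get_state, read_camera, sign_off, tips_ahead gives the robot as it stands.
- The arm moves only by the tool send_rows, never from a script. Its argument "plan" is a list of rows, each a list of 2 entries, a list of its own where there are three numbers: the shift along the tool's x, y, z in units of 12 cm (1.0 is 12 cm), then the turn, a rotation vector about the tool's x, y, z in units of 360 degrees (1.0 is 360 degrees). In form: [[[tx, ty, tz], [rx, ry, rz]], ...]. A call has 1 to 12 rows; each row shifts and turns the commanded pose from where the row before left it, along the tool's axes as they then stand; what a row does not reach is not made up. A row lasts 1/10 s, in which the tool goes at most 50 mm and 8.59 degrees, less where a joint would pass 70% of its speed; a pose out of reach is approached as far as the arm can. A call with a number of a shift or a turn outside -1 to 1 is refused whole. A call with a gripper value outside its range is refused whole. "gripper" is the closure, from 0 (fully open) to 1 (shut), set as the call begins (left out, the last holds). The fingers move at their own pace and stop on an object; "grip_force" is the grip in N (left out, the last holds). Time passes only in rows, so rows that do not move let the fingers close. It gives the time, the measured TCP pose, the force and the opening at its end, in the units of the state.
- get_state(): the state, without advancing time (a new reading comes with each control period).
- read_camera(name): name is "side" or "top"; returns a dict with "img" (420x560x3 uint8, blue, green, red), "fx", "fy", "cx", "cy" (pixels), "D" ([k1, k2, p1, p2, k3] as OpenCV has them; the pictures are not rectified), "world_from_camera" (4x4, takes a point from camera to world coordinates). Camera axes: x right, y down, z forward; pixel columns grow to the right and rows downward; lengths in m; the calibration is good to about 2 mm. A picture is of the moment at which its call begins. There is no depth.
- sign_off(): hands the job in, once; it reports no verdict.
The state is a dict: "time": time; "qpos": joint angles; "dq": joint speeds; "joint_efforts": joint torques, N m; "eef_pos": TCP position; "tcp_rot": TCP orientation; "contact_force": force on the tool from outside, world axes, zero at the start; "wrist_torque": the same for the moment, N m; "opening": opening from 0.0 (shut) to 1.0 (fully open).
Only numpy, scipy, OpenCV 4.12 (cv2) and the standard library are available. Lean on these libraries where they do the work, as an engineer would, in place of code of your own. Each camera call takes 0.05 s, during which the arm holds its last target. There are 200 camera calls.

TASK

A specimen waits on the stage of the fluorescence microscope: push the open filter drawer in the side of its illuminator fully home until it clicks in, and only then push in the sprung shutter slide next to it to half its travel and keep it there with the fingers, so that the specimen gets half light. Finish while still holding the shutter half open, because its spring shuts it as soon as you let go. Leave the shutter shut until the filter is in, never let it run fully open, and leave the other things on the bench where they stand.

Things in the scene. Friction and masses are not known exactly. Their poses are not given: they have to be found in the camera images.
- microscope: White upright fluorescence microscope, fixed, 420 mm tall; its place and yaw change each time. Origin: centre of the underside of its foot (330 x 200 mm). Own x points to the eyepieces, -x to the finned lamp house (x -265 to -180, top z 307 mm), z up. Drawer and shutter slide are on its +y side, where below z 225 mm there are only focus knobs (to y 86, z 58 to 112 mm) and the foot.
- illuminator (a point): Centre of the top of the microscope's horizontal white illuminator box, at microscope (-15, 0, 300) mm; axes as the microscope's. The box spans microscope x -165 to +135, y -50 to +50, z 225 to 300 mm; its side face at y +50 is the flank that drawer and shutter enter. The binocular head stands on it from microscope x +37 mm forward.
- filter_drawer (a joint): How far the filter drawer stands out, in m: 0 = fully home, 0.030 at most; starts 0.015 to 0.027. It slides along microscope y, home is towards -y. Pushing takes about 3.5 N at 27 mm, 2.3 N at 22 mm and ever less further in; it stays where it is left, but from about 11 mm in its over-centre catch draws it home with about 1 N and keeps it there (5.6 N to pull out).
- drawer_front (a point): Centre of the outer face of the drawer's black ribbed front plate, 56 wide (microscope x), 12 thick (y), 42 mm high; moves with the drawer. Home, it lies at microscope (-45, 64, 265) mm and the plate spans z 244 to 286 mm. Axes as the microscope's; push the face towards -y.
- shutter (a joint): Travel of the shutter slide, in m: 0 = out, shut (start, held by its spring), 0.040 = fully in at the stop, fully open; half is 0.020. It slides along microscope y and opens towards -y. The spring pushes back with 3 N at 0, 8 N at half and 13 N at full travel.
- shutter_tab: Black upright finger tab at the outer end of the shutter slide, 34 wide (microscope x), 10 thick (y), 42 mm high; moves with it. Origin: centre of its underside, shut at microscope (-125, 105, 252) mm; axes as the microscope's. A 30 x 6 mm aluminium plate runs from its foot (z 252 to 258) into the flank; the black line across the plate is flush with the flank at half travel.
- tube_rack: White test-tube rack with glass tubes, 110 x 210 mm, 96 mm tall, loose on the bench on the drawer side of the microscope; leave it. Origin: centre of its underside.
- slide_box: Red and white box of microscope slides, 85 x 100 x 38 mm, loose on the bench on the drawer side; leave it. Origin: centre of its underside.
- enamel_jar: White enamel jar with lid, 104 mm across, 142 mm tall, loose on the bench on the far side of the microscope from the drawer; leave it. Origin: centre of its underside.

How it is judged:
On the way, in this order (a step that is already met when the one before it is completed fails the run):
1. the filter drawer is home in its catch (value of joint filter_drawer below 0.002 m), for 0.3 s.
2. the fingers hold the shutter at half travel (value of joint shutter between 0.016 and 0.024 m and contact force between the fingers and shutter_tab above 2 N), for 0.5 s.
At the end, for the whole second after the job is handed in: The filter drawer is home (within 2 mm) and the shutter stands still at half travel (20 mm, give or take 4 mm), held there against its spring by the fingers on its tab (more than 2 N) (all of step 2 and value of joint filter_drawer below 0.002 m and velocity of joint shutter between -0.01 and 0.01 m/s); the arm keeps its last pose, push and grip.
It fails at once if the shutter is opened (more than 6 mm) while the filter drawer is not home (more than 3 mm out) (value of joint shutter above 0.006 m and value of joint filter_drawer above 0.003 m).
It fails at once if the shutter runs fully open (more than 36 of 40 mm) (value of joint shutter above 0.036 m).
It fails at once if a bystander is shifted by more than 20 mm (distance of any of tube_rack, slide_box, enamel_jar from where it was at the start of the episode above 0.02 m).
It also fails if it takes over 35 s, if anything falls off the work surface, if the arm or the gripper's body presses on something with over 40 N, if the wrist force passes 120 N, or if a joint passes its speed limit or range.

## Working session

There is one attempt and no reset: what is moved stays moved. The work goes in short steps, Python scripts to look and compute and a tool call to move; the robot and the scene stay as the last step left them, time stands still between calls to the robot, and variables do not carry over. Pictures are saved under pics/ and viewed, about 8 in all and at most 12, crops included, and the job is handed in when it is done.

Besides the shell and the picture viewer there is one more tool, called as a command line: name --argument value ..., lists and objects as JSON in quotes. send_rows: Moves the arm, as the interface text tells. Its arguments: {"type":"object","properties":{"plan":{"type":"array"},"gripper":{"type":"number"},"grip_force":{"type":"number"}},"required":["plan"]}

```bash
mkdir -p pics; ls
python3 - <<'E'
from plant import *
import cv2
s=get_state();print({k:(v if isinstance(v,(int,float)) else [round(float(x),4) for x in v]) for k,v in s.items()},tips_ahead)
for n in("side","top"):
    c=read_camera(n);cv2.imwrite(f"pics/{n}0.png",c["img"]);print(n,c["fx"],c["fy"],c["cx"],c["cy"],c["D"]);print(c["world_from_camera"])
E
```

```text
pics
{'time': 0.0, 'qpos': [-1.335, 0.2872, 1.5782, -0.0, 1.2786, -0.15], 'dq': [0.0005, -0.0004, -0.0, -0.0015, 0.002, 0.0009], 'joint_efforts': [-0.0002, -40.5986, -29.2625, -0.0001, 0.0058, -0.0], 'eef_pos': [0.2539, -0.6247, 0.2439], 'tcp_rot': [-0.1356, 0.6948, -0.6931, 0.1355], 'contact_force': [0.0479, -0.2041, -0.0363], 'wrist_torque': [0.0466, -0.0287, 0.0007], 'opening': 0.9952011752474693} 0.014
side 403.3508047453925 403.3508047453925 279.2189910910232 205.47574494249923 [-0.05610706  0.          0.          0.          0.        ]
[[ 0.98138526 -0.15261493  0.11658326  0.51919486]
 [-0.19197855 -0.76309672  0.61711234 -0.62307165]
 [-0.00521625 -0.62800644 -0.77819066  0.88855933]
 [ 0.          0.          0.          1.        ]]
top 439.3365247014479 439.3365247014479 282.63050441851055 206.65072793921073 [-0.11946744  0.          0.          0.          0.        ]
[[-0.00746771 -0.99698871  0.07718642  0.51916031]
 [-0.99973122  0.00913783  0.02130701 -0.06019875]
 [-0.02194817 -0.07700655 -0.99678898  1.27769187]
 [ 0.          0.          0.          1.        ]]
```

View pics/side0.png

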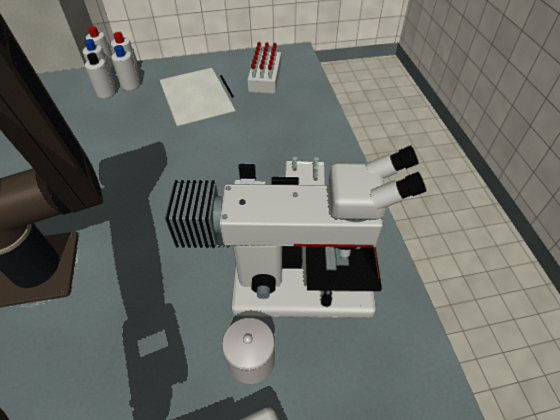

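View pics/top0.png

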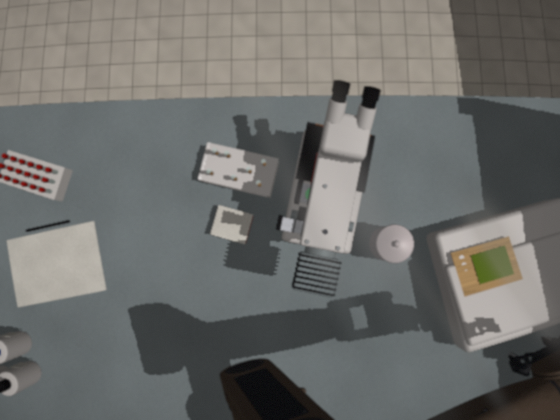

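The side view shows the microscope with its lamp house on the left (x≈195, y≈213), and the tab (247,171) and drawer front (285,181) behind the box. The top view shows the box from about (305,250) to (360,120), the tab near (288,225) and the drawer near (304,193). I'll zoom in on both.

Run:
```python
import cv2,numpy as np
t=cv2.imread("pics/top0.png")[100:300,250:410]; s=cv2.imread("pics/side0.png")[150:250,160:400]
t=np.clip(cv2.resize(t,None,fx=3,fy=3,interpolation=2)*1.5,0,255)
s=np.clip(cv2.resize(s,None,fx=3.3,fy=3.3,interpolation=2)*1.0,0,255)
cv2.imwrite("pics/t1.png",t);cv2.imwrite("pics/s1.png",s)
```

```text
[ WARN:0@0.112] global loadsave.cpp:1063 imwrite_ Unsupported depth image for selected encoder is fallbacked to CV_8U.
```

View pics/t1.png

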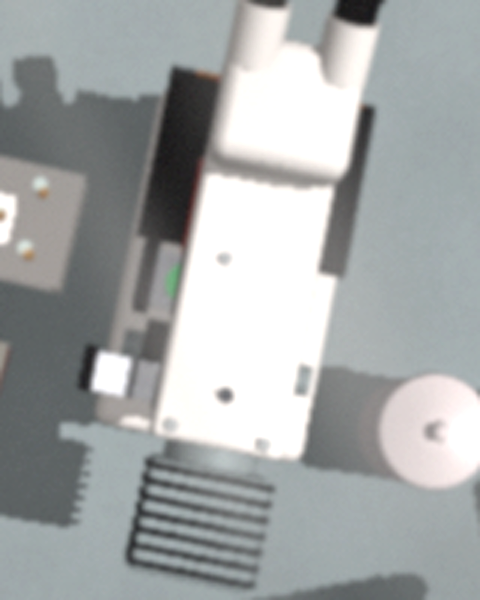

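View pics/s1.png

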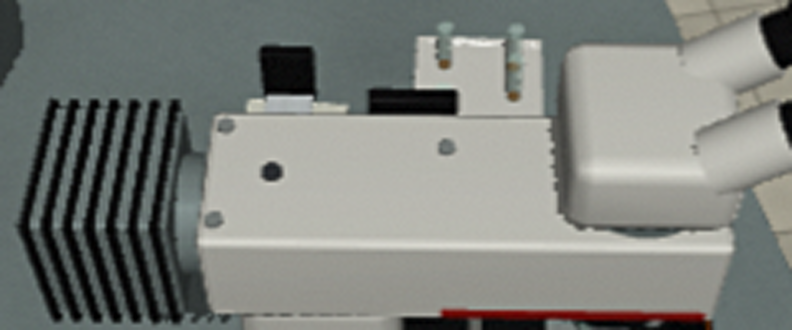

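Crop positions (top, 3x zoom):
- Box rear corners at (155,433) and (302,459).
- Drawer front plate: black strip from (150,238) to (135,310).
- Shutter tab: black strip at about (89,367), with the bright plate to its right.

Next I'll fit the edges and cast rays.

```bash
cat > h.py <<'E'
import cv2,numpy as np
from plant import *
from scipy.spatial.transform import Rotation as R
def ray(c,px):
    K=np.array([[c["fx"],0,c["cx"]],[0,c["fy"],c["cy"]],[0,0,1]])
    u=cv2.undistortPoints(np.array(px,float).reshape(-1,1,2),K,np.array(c["D"]))[:,0]
    T=np.array(c["world_from_camera"]); d=np.c_[u,np.ones(len(u))]@T[:3,:3].T
    return T[:3,3],d
def onz(c,px,z):
    o,d=ray(c,px); return o+d*((z-o[2])/d[:,2])[:,None]
def proj(c,P):
    K=np.array([[c["fx"],0,c["cx"]],[0,c["fy"],c["cy"]],[0,0,1]])
    Ti=np.linalg.inv(c["world_from_camera"])
    return cv2.projectPoints(np.array(P,float).reshape(-1,1,3),cv2.Rodrigues(Ti[:3,:3])[0],Ti[:3,3],K,np.array(c["D"]))[0][:,0]
E
python3 - <<'E'
from h import *
c=read_camera("top");img=c["img"]; g=img.min(2).astype(float)
L=[];Rr=[];B=[]
def edge(v,thr=None):  # subpixel of crossing: v rising
    d=np.diff(v);i=int(np.argmax(np.abs(d)));w=np.abs(d[max(0,i-1):i+2]);return (np.arange(max(0,i-1),max(0,i-1)+len(w))@w)/w.sum()+.5
for y in range(175,235): L.append((edge(g[y,325-30:325])+295,y))
for y in range(198,240): Rr.append((edge(g[y,345:378])+345,y))
for x in range(306,345): B.append((x,edge(g[232:262,x])+232))
def fit(P,z):
    W=onz(c,P,z)[:,:2]; 
    l=cv2.fitLine(W.astype(np.float32),cv2.DIST_HUBER,0,.0005,.0001).ravel(); n=np.array([-l[1],l[0]]);print(len(P),l,"res",np.std((W-l[2:])@n)); return l.astype(float)
l=fit(L,.3);r=fit(Rr,.3);b=fit(B,.3)
for q in(l,r):
    if q[0]<0:q[:2]*=-1
print("yaw",[np.degrees(np.arctan2(q[1],q[0])) for q in(l,r)],np.degrees(np.arctan2(b[1],b[0])))
def X(a,b):
    t=np.linalg.solve(np.c_[a[:2],-b[:2]],b[2:]-a[2:]);return a[2:]+t[0]*a[:2]
p,q=X(l,b),X(r,b);print("corners",p,q,"width",np.linalg.norm(p-q))
yaw=np.mean([np.arctan2(k[1],k[0]) for k in(l,r)]);M=np.array([[np.cos(yaw),-np.sin(yaw)],[np.sin(yaw),np.cos(yaw)]])
O=(p+q)/2-M@[-.165,0];print("origin",O,"yaw",np.degrees(yaw))
W=lambda m:np.r_[O+M@np.array(m[:2])/1000,m[2]/1000]
np.savez("m.npz",O=O,M=M,yaw=yaw)
f=lambda P,z:((onz(c,np.array(P)/3+[250,100],z)[:,:2]-O)@M*1000).round(1)
print("drawer outer edge mic",f([(150,238),(135,310)],.286),"tab outer",f([(86,346),(79,387)],.294))
s=read_camera("side")
a=img.copy();e=s["img"].copy()
pts=[(-165,50,300),(-165,-50,300),(37,50,300),(-125,110,294),(-142,110,294),(-108,110,294),(-73,86,286),(-17,86,286),(-265,45,307)]
for cc,i in((c,a),(s,e)):
    for u in proj(cc,[W(m) for m in pts]):cv2.circle(i,tuple(int(round(k*16)) for k in u),20,(0,0,255),1,cv2.LINE_AA,4)
o=np.vstack([cv2.resize(a[100:300,200:400],(400,400)),cv2.resize(e[150:250,160:360],(400,200))]);cv2.imwrite("pics/chk.png",o)
E
```

```text
60 [ 0.9802307  -0.19785807  0.6008422  -0.09675338] res 0.007474016818801183
42 [ 0.97825307 -0.20741478  0.5669384  -0.20394018] res 0.0005151802002026679
39 [ 0.2037574   0.97902143  0.50155485 -0.12855366] res 0.015857182269030795
yaw [np.float64(-11.41173229575103), np.float64(-11.970894685947233)] 78.24323183799021
corners [ 0.51190925 -0.07880241] [ 0.4892915  -0.18747705] width 0.11100333330972689
origin [ 0.66217721 -0.16657513] yaw -11.691313490849131
drawer outer edge mic [[-21.9  84.9]
 [-77.9  85.5]] tab outer [[-112.2  116.1]
 [-143.2  115.2]]
```

View pics/chk.png

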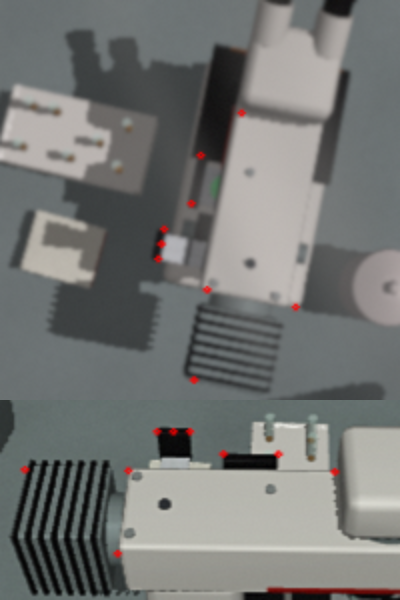

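The projected markers sit on the box corners, tab and drawer in both views, so the x position and yaw are good. The 111 mm fitted width says the left or right edge was polluted, so I'll refine across y.

Run:
```python
from h import *
m=np.load("m.npz");O,M=m["O"],m["M"]
for n in("top","side"):
    c=read_camera(n);g=cv2.cvtColor(c["img"],6).astype(np.float32)
    def prof(mx,z,ys,ax=1):
        P=[np.r_[O+M@(np.array([mx,y] if ax else [y,mx])/1000),z/1000] for y in ys]
        u=proj(c,P).astype(np.float32);return cv2.remap(g,u[:,:1].copy(),u[:,1:].copy(),1).ravel().round().astype(int)
    ys=np.arange(30,72,2)
    print(n,"y",ys)
    for mx in(-150,-135,-90,-10,10):print("L",mx,prof(mx,300,ys))
    for mx in(-150,-110,-60,-10,10):print("R",mx,prof(mx,300,-ys))
    xs=np.arange(-180,-150,2);print("x",xs)
    for y in(-40,-20,20,40):print("B",y,prof(y,300,xs,0))
    yy=np.arange(74,130,2);print("tab y",yy)
    for mx in(-135,-125,-115):print(prof(mx,294,yy))
    for mx in(-60,-45,-30):print("drw",prof(mx,286,yy))
```

```text
top y [30 32 34 36 38 40 42 44 46 48 50 52 54 56 58 60 62 64 66 68 70]
L -150 [173 173 173 174 173 170 169 167 167 169 171 168 153 128 106  99 104 107
 108 108 108]
L -135 [173 173 172 171 172 172 171 172 173 173 172 165 149 125 100  91  98 106
 108 108 108]
L -90 [180 179 178 178 178 176 175 175 175 174 172 163 146 123  99  80  69  67
  67  66  66]
L -10 [180 181 181 181 181 181 181 181 181 180 177 164 140 111  79  50  32  28
  27  26  27]
L 10 [180 180 179 180 180 180 180 180 181 179 176 161 138 108  76  48  29  24
  24  23  22]
R -150 [185 186 187 186 183 182 184 187 188 186 182 173 153 120  87  73  72  73
  74  75  75]
R -110 [185 185 186 184 176 156 130 114 110 115 132 151 150 124  97  84  82  83
  84  85  86]
R -60 [182 181 181 181 179 178 178 179 180 180 179 176 165 145 129 120 119 119
 120 120 119]
R -10 [177 178 177 177 175 159 125  94  78  75  76  74  75  74  75  81  94 108
 115 117 117]
R 10 [178 177 178 177 173 158 130  95  73  70  70  70  69  68  68  74  88 105
 113 114 115]
x [-180 -178 -176 -174 -172 -170 -168 -166 -164 -162 -160 -158 -156 -154
 -152]
B -40 [113 113 11
[... 2552 characters left out ...]
 38  20  10  10  10   9   9   8  10  10  10  10  10  10   9   9  13  18
  12  14  30  74 100 113 110 109 109 110]
[ 67  23   7   8  10  12  12  11  11  11  11  10  10  11  14  14  16  19
  10  16  40 100 114 112 109 108 108 107]
[ 51  14   3   9  11  10   9  12  10  10  10  10  10  10  11  14  15  14
   8  15  37  96 111 110 109 109 108 107]
drw [ 13  27  21  13   9  15  48  87 101 103 102 100  99  99  99 100 100 101
 102  99  98 100 100 100 101 102 101 100]
drw [ 14  22  19  11   5  19  70 129 136 134 126 111 125 133 133 122 118 117
 117 118 118 116 108 107 114 116 114 109]
drw [ 14  18  15   9   1  29 102 190 187 185 183 182 183 184 180 157 143 134
 134 117 101 100 125 127  99  96  96 101]
```

Top and side agree that the box, tab and drawer sit about 5.5 mm further along microscope +y, and the right edge had been the foot. With that correction the tab outer face comes out at 110 as given, and the drawer stands about 18 mm out. Next I'll work out the path.

```bash
cat >> h.py <<'E'
m=np.load("m.npz");M=m["M"];O=m["O"]+M@[.0005,.0055];yaw=float(m["yaw"])
def W(p):return np.r_[O+M@np.array(p[:2])/1000,p[2]/1000]
def mic(P):return np.r_[(np.array(P[:2])-O)@M*1000,P[2]*1000]
def to(p):  # p: mic mm of TCP; returns units of tool shift; after turn to z_tool along +-mic x, y down
    s=get_state();Rt=R.from_quat(s["tcp_rot"]);d=W(p)-s["eef_pos"]
    print("TCP mic",mic(s["eef_pos"]).round(1),"need tool shift units",(Rt.inv().apply(d)/.12).round(3))
    for sg in(1,-1):
        z=sg*np.r_[M[:,0],0];y=np.array([0,0,-1.]);G=R.from_matrix(np.c_[np.cross(y,z),y,z])
        print("turn units",((Rt.inv()*G).as_rotvec()/2/np.pi).round(4),"then shift",(G.inv().apply(d)/.12).round(3))
E
python3 - <<'E'
from h import *
print("O",O,R.from_quat(get_state()["tcp_rot"]).as_matrix().round(3))
to([-45,135,440]); print("world",W([-45,135,440]))
E
```

```text
O [ 0.66378135 -0.16129056] [[-0.927 -0.     0.376]
 [-0.376  0.001 -0.927]
 [-0.    -1.    -0.001]]
TCP mic [-307.3 -537.3  244.9] need tool shift units [-4.933 -1.623 -3.441]
turn units [ 1.000e-04 -1.561e-01 -1.000e-04] then shift [-5.602 -1.626  2.186]
turn units [1.000e-04 3.439e-01 1.000e-04] then shift [ 5.602 -1.626 -2.186]
world [ 0.64707119 -0.01997258  0.44      ]
```

send_rows --plan '[[[0, -0.2, 0], [0, -0.0195, 0]], [[0, -0.2, 0], [0, -0.0195, 0]], [[0, -0.2, 0], [0, -0.0195, 0]], [[0, -0.2, 0], [0, -0.0195, 0]], [[0, -0.2, 0], [0, -0.0195, 0]], [[0, -0.2, 0], [0, -0.0195, 0]], [[0, -0.2, 0], [0, -0.0195, 0]], [[0, -0.2, 0], [0, -0.0195, 0]], [[0, 0, 0], [0, 0, 0]]]' --gripper 1 --grip_force 60

```text
time: 1.2
eef_pos: [0.2542, -0.6261, 0.4424]
tcp_rot: [0.447, -0.546, 0.551, -0.445]
contact_force: [-0.4, -0.2, 0.4]
opening: 0.003
```

send_rows --plan '[[[-0.31, 0, 0.12], [0, 0, 0]], [[-0.31, 0, 0.12], [0, 0, 0]], [[-0.31, 0, 0.12], [0, 0, 0]], [[-0.31, 0, 0.12], [0, 0, 0]], [[-0.31, 0, 0.12], [0, 0, 0]], [[-0.31, 0, 0.12], [0, 0, 0]], [[-0.31, 0, 0.12], [0, 0, 0]], [[-0.31, 0, 0.12], [0, 0, 0]], [[-0.31, 0, 0.12], [0, 0, 0]], [[-0.31, 0, 0.12], [0, 0, 0]]]'

```text
time: 2.2
eef_pos: [0.4711, -0.2887, 0.4354]
tcp_rot: [-0.445, 0.55, -0.548, 0.445]
contact_force: [0.7, 0.6, -1.0]
opening: 0.0
```

send_rows --plan '[[[-0.31, 0, 0.12], [0, 0, 0]], [[-0.31, 0, 0.12], [0, 0, 0]], [[-0.31, 0, 0.12], [0, 0, 0]], [[-0.31, 0, 0.12], [0, 0, 0]], [[-0.31, 0, 0.12], [0, 0, 0]], [[-0.31, 0, 0.12], [0, 0, 0]], [[-0.31, 0, 0.12], [0, 0, 0]], [[-0.31, 0, 0.12], [0, 0, 0]], [[0, 0, 0], [0, 0, 0]], [[0, 0, 0], [0, 0, 0]]]'

```text
time: 3.2
eef_pos: [0.644, -0.0217, 0.4352]
tcp_rot: [-0.447, 0.549, -0.548, 0.445]
contact_force: [-0.7, -0.3, -0.0]
opening: -0.004
```

Run:
```python
from h import *
to([-45,125,268]);s=get_state();print(s["time"],np.round(s["contact_force"],2),s["opening"],s["qpos"])
```

```text
TCP mic [-47.7 132.7 435.2] need tool shift units [0.063 1.393 0.027]
turn units [ 0.0005 -0.0002  0.0001] then shift [0.064 1.393 0.022]
turn units [-1.000e-04  4.998e-01  8.000e-04] then shift [-0.064  1.393 -0.022]
3.2 [-0.73 -0.34 -0.03] -0.004071192073285274 [-1.90731885e-01  1.45682987e-01  1.40337802e+00 -5.22887183e-04
  1.59562620e+00  1.43127516e-02]
```

send_rows --plan '[[[0, 0.17, 0], [0, 0, 0]], [[0, 0.2, 0.02], [0, 0, 0]], [[0, 0.2, 0], [0, 0, 0]], [[0, 0.2, 0], [0, 0, 0]], [[0, 0.2, 0], [0, 0, 0]], [[0, 0.2, 0], [0, 0, 0]], [[0, 0.12, 0], [0, 0, 0]], [[0, 0.1, 0], [0, 0, 0]], [[0, 0, 0], [0, 0, 0]], [[0, 0, 0], [0, 0, 0]]]'

```text
time: 4.2
eef_pos: [0.6466, -0.0234, 0.2714]
tcp_rot: [0.446, -0.548, 0.549, -0.446]
contact_force: [-0.2, -0.1, 0.5]
opening: -0.003
```

Run:
```python
from h import *
to([-45,90,268]);s=get_state();print(s["time"],np.round(s["contact_force"],2))
a=read_camera("top")["img"][130:290,200:400];b=read_camera("side")["img"][110:230,180:380]
cv2.imwrite("pics/p2.png",np.vstack([cv2.resize(a,(600,480),interpolation=2)[120:400],cv2.resize(b,(600,360),interpolation=2)[:300]]))
```

```text
TCP mic [-44.7 131.6 271.4] need tool shift units [ 0.347  0.028 -0.002]
turn units [-0.0002 -0.0002  0.    ] then shift [ 0.347  0.028 -0.002]
turn units [-0.000e+00  4.998e-01 -3.000e-04] then shift [-0.347  0.028  0.002]
4.2 [-0.16 -0.08  0.54]
```

View pics/p2.png

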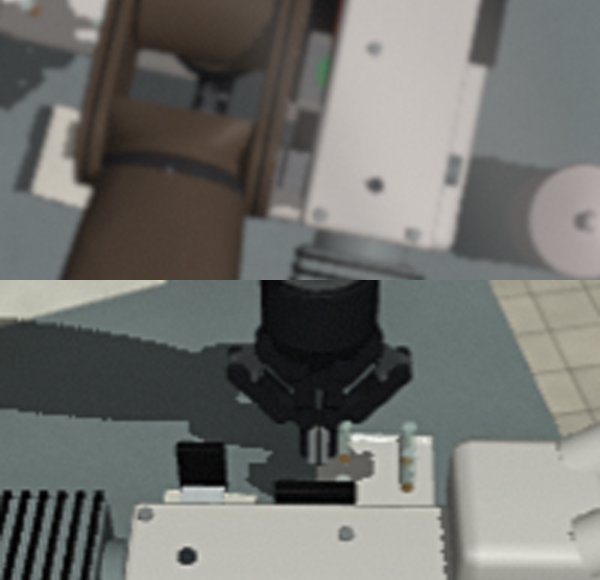

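The fingers are centred on the drawer plate (fingers at (318,445), drawer from 275 to 355 in the side crop) and clear of the tab. Now I'll push the drawer.

send_rows --plan '[[[0.07, 0, 0], [0, 0, 0]], [[0.07, 0, 0], [0, 0, 0]], [[0.06, 0.01, 0], [0, 0, 0]], [[0.04, 0.01, 0], [0, 0, 0]], [[0.03, 0.01, 0], [0, 0, 0]], [[0.03, 0, 0], [0, 0, 0]], [[0.03, 0, 0], [0, 0, 0]], [[0.03, 0, 0], [0, 0, 0]], [[0.03, 0, 0], [0, 0, 0]]]'

```text
time: 5.2
eef_pos: [0.6367, -0.069, 0.2668]
tcp_rot: [0.446, -0.548, 0.548, -0.446]
contact_force: [-0.5, -0.3, 0.2]
opening: -0.001
```

Run:
```python
from h import *
to([-45,75,268]);s=get_state();print(s["time"],np.r_[M.T@s["contact_force"][:2],s["contact_force"][2]].round(2))
```

```text
TCP mic [-45.2  84.9 266.8] need tool shift units [ 0.082 -0.01   0.002]
turn units [ 0.     -0.0001  0.    ] then shift [ 0.082 -0.01   0.002]
turn units [-1.000e-04  4.999e-01  1.000e-04] then shift [-0.082 -0.01  -0.002]
5.2 [-0.39 -0.43  0.2 ]
```

send_rows --plan '[[[0.03, 0, 0], [0, 0, 0]], [[0.03, 0, 0], [0, 0, 0]], [[0.02, 0, 0], [0, 0, 0]], [[0, 0, 0], [0, 0, 0]]]'

```text
time: 5.6
eef_pos: [0.6351, -0.0775, 0.2672]
tcp_rot: [-0.445, 0.549, -0.548, 0.447]
contact_force: [0.6, 2.7, 0.3]
opening: 0.001
```

Run:
```python
from h import *
to([-45,73,268]);s=get_state();print(s["time"],np.r_[M.T@s["contact_force"][:2],s["contact_force"][2]].round(2))
```

```text
TCP mic [-45.   76.2 267.2] need tool shift units [ 0.027 -0.007  0.   ]
turn units [-0.0001 -0.0002 -0.0003] then shift [ 0.027 -0.007  0.   ]
turn units [ 5.000e-04  4.998e-01 -2.000e-04] then shift [-0.027 -0.007 -0.   ]
5.6 [0.02 2.79 0.28]
```

send_rows --plan '[[[0.015, 0, 0], [0, 0, 0]], [[0.015, 0, 0], [0, 0, 0]], [[0, 0, 0], [0, 0, 0]], [[0, 0, 0], [0, 0, 0]], [[0, 0, 0], [0, 0, 0]]]'

```text
time: 6.1
eef_pos: [0.6351, -0.0776, 0.2672]
tcp_rot: [-0.444, 0.55, -0.547, 0.449]
contact_force: [2.7, 11.9, 0.2]
opening: -0.006
```

send_rows --plan '[[[-0.1, 0, 0], [0, 0, 0]], [[-0.1, 0, 0], [0, 0, 0]], [[-0.15, -0.03, 0], [0, 0, 0]], [[-0.15, -0.05, 0], [0, 0, 0]], [[-0.05, -0.05, 0], [0, 0, 0]], [[0, 0, 0], [0, 0, 0]]]'

```text
time: 6.7
eef_pos: [0.6484, -0.0159, 0.2845]
tcp_rot: [0.446, -0.547, 0.549, -0.447]
contact_force: [-0.2, 0.0, -0.6]
opening: 0.001
```

Run:
```python
from h import *
to([-125,135,286]);s=get_state();print(s["time"],np.r_[M.T@s["contact_force"][:2],s["contact_force"][2]].round(2))
c=read_camera("side");b=c["img"];u=proj(c,[W([-73,64,286]),W([-17,64,286]),W([-125,110,294])]);print(u)
b=b[120:220,200:350]
cv2.imwrite("pics/p3.png",cv2.resize(b,(750,500),interpolation=2))
```

```text
TCP mic [-44.5 139.3 284.5] need tool shift units [ 0.035 -0.015 -0.671]
turn units [-0.0005  0.0002  0.    ] then shift [ 0.036 -0.013 -0.671]
turn units [ 1.000e-04 -4.998e-01  7.000e-04] then shift [-0.036 -0.013  0.671]
6.7 [-0.2   0.01 -0.65]
[[271.3133197  182.51256053]
 [299.14538114 182.6422358 ]
 [246.66621456 163.33778322]]
```

View pics/p3.png

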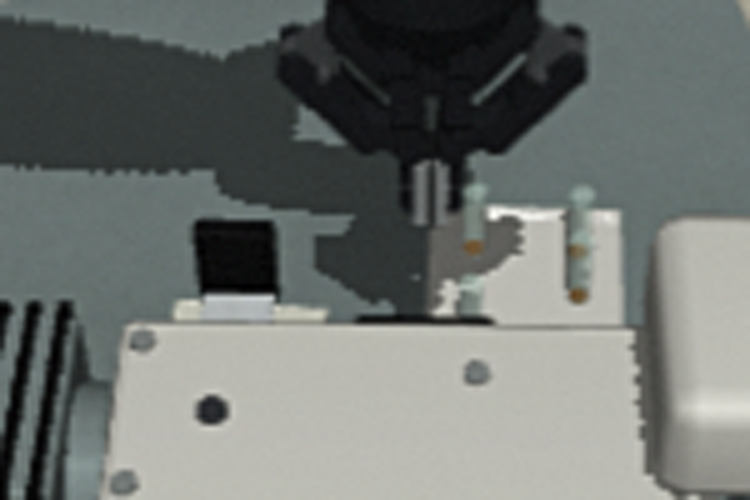

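The drawer top edge now sits at y≈317 in the crop (183.4 in the image; home predicts 182.5). The push also met a hard stop at 12 N without moving further, so the drawer is home. On to the shutter tab.

send_rows --plan '[[[0, 0, -0.11], [0, 0, 0]], [[0, 0, -0.13], [0, 0, 0]], [[0, 0, -0.13], [0, 0, 0]], [[0, 0, -0.13], [0, 0, 0]], [[0, 0, -0.11], [0, 0, 0]], [[0, 0, -0.06], [0, 0, 0]], [[0.03, 0, 0], [0, 0, 0]], [[0.03, 0, 0], [0, 0, 0]], [[0.03, 0, 0], [0, 0, 0]], [[0, 0, 0], [0, 0, 0]]]'

```text
time: 7.75
eef_pos: [0.567, -0.0121, 0.2824]
tcp_rot: [0.446, -0.549, 0.549, -0.446]
contact_force: [0.3, 0.1, -0.9]
opening: 0.003
```

Run:
```python
from h import *
to([-125,102.2,284]);s=get_state();print(s["time"],np.r_[M.T@s["contact_force"][:2],s["contact_force"][2]].round(2))
```

```text
TCP mic [-125.   126.5  282.4] need tool shift units [ 0.202 -0.013  0.001]
turn units [ 0.     -0.0003  0.    ] then shift [ 0.202 -0.013  0.   ]
turn units [-0.      0.4997  0.    ] then shift [-0.202 -0.013 -0.   ]
7.75 [ 0.25  0.16 -0.87]
```

send_rows --plan '[[[0.02, 0, 0], [0, 0, 0]], [[0.02, 0, 0], [0, 0, 0]], [[0.02, 0, 0], [0, 0, 0]], [[0.02, 0, 0], [0, 0, 0]], [[0.02, 0, 0], [0, 0, 0]], [[0.01, 0, 0], [0, 0, 0]], [[0, 0, 0], [0, 0, 0]], [[0, 0, 0], [0, 0, 0]]]'

```text
time: 8.55
eef_pos: [0.5642, -0.0237, 0.2824]
tcp_rot: [-0.446, 0.549, -0.548, 0.447]
contact_force: [3.0, 3.6, -1.1]
opening: 0.003
```

Run:
```python
from h import *
to([-125,102.2,284])
for i in range(3):
    s=get_state();print(s["time"],np.r_[M.T@s["contact_force"][:2],s["contact_force"][2]].round(2));read_camera("top")
```

```text
TCP mic [-125.4  114.5  282.4] need tool shift units [ 0.103 -0.013  0.004]
turn units [-0.0001 -0.0001 -0.0002] then shift [ 0.103 -0.013  0.003]
turn units [ 4.000e-04  4.999e-01 -1.000e-04] then shift [-0.103 -0.013 -0.003]
8.55 [ 2.26  4.11 -1.06]
8.6 [ 1.53  4.12 -1.29]
8.65 [ 2.41  6.12 -1.19]
```

send_rows --plan '[[[0.02, 0, 0], [0, 0, 0]], [[0.02, 0, 0], [0, 0, 0]], [[0.02, 0, 0], [0, 0, 0]], [[0.02, 0, 0], [0, 0, 0]], [[0.01, 0, 0], [0, 0, 0]], [[0.01, 0, 0], [0, 0, 0]], [[0, 0, 0], [0, 0, 0]], [[0, 0, 0], [0, 0, 0]], [[0, 0, 0], [0, 0, 0]], [[0, 0, 0], [0, 0, 0]]]'

```text
time: 9.7
eef_pos: [0.5619, -0.0345, 0.2825]
tcp_rot: [-0.445, 0.549, -0.548, 0.447]
contact_force: [2.5, 7.1, -0.8]
opening: 0.007
```

Run:
```python
from h import *
to([-125,102.2,284]);F=[]
for i in range(16):
    s=get_state();F.append(np.r_[M.T@s["contact_force"][:2],s["contact_force"][2]]);c=read_camera("side" if i>7 else "top")
print(s["time"],np.mean(F,0).round(2),np.std(F,0).round(2))
print("expected tab outer top px for travel 16,20,24",proj(c,[W([-125,110-t,294]) for t in(16,20,24)]).round(1), "inner half line/flank",proj(c,[W([-125,50,258])]))
cv2.imwrite("pics/p4.png",cv2.resize(c["img"][130:210,205:305],(800,640),interpolation=2)[:600])
g=cv2.cvtColor(c["img"],6);print(g[150:192,243],g[150:192,248])
```

```text
TCP mic [-125.5  103.5  282.5] need tool shift units [ 0.011 -0.013  0.004]
turn units [-0.0001 -0.0001 -0.0006] then shift [ 0.011 -0.013  0.004]
turn units [ 1.000e-03  4.999e-01 -1.000e-04] then shift [-0.011 -0.013 -0.004]
10.45 [ 1.5   7.57 -0.62] [0.54 0.49 0.59]
expected tab outer top px for travel 16,20,24 [[246.2 168.9]
 [246.1 170.3]
 [245.9 171.7]] inner half line/flank [[246.03932463 196.6760834 ]]
[ 19  20  17  12   8  13  15  13  18  22  21  22  21  21  18  36  89 100
  82  85  41  11  13  28  13  13  13  11  14  10  10  11   7  16  98 201
 192 187 187 189 188 187] [ 21  21  21  18  18  23  22  23  14  20  21  22  20  19  20  46 121 117
 121 120  91  18  11  29  12  10  12  11  11  12  11  10   8  14  95 199
 193 187 186 187 186 188]
```

View pics/p4.png

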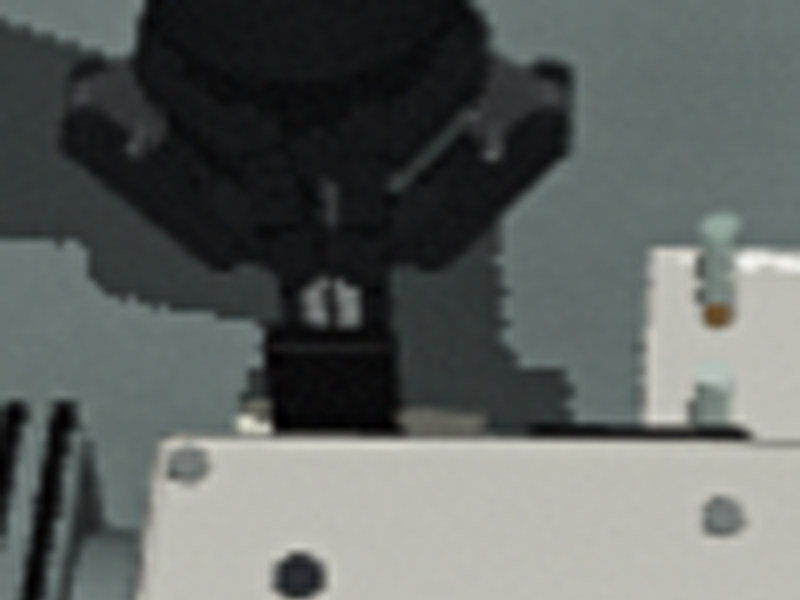

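The fingers press squarely on the tab. Its top edge is at row ≈170.6, which gives about 20 mm of travel. Force (7.6 N) gives about 18.3 mm and the TCP position about 18.7 mm. I'll nudge 1 mm, hold, and check.

send_rows --plan '[[[0.007, 0, 0], [0, 0, 0]], [[0, 0, 0], [0, 0, 0]], [[0, 0, 0], [0, 0, 0]], [[0, 0, 0], [0, 0, 0]], [[0, 0, 0], [0, 0, 0]], [[0, 0, 0], [0, 0, 0]], [[0, 0, 0], [0, 0, 0]], [[0, 0, 0], [0, 0, 0]], [[0, 0, 0], [0, 0, 0]], [[0, 0, 0], [0, 0, 0]]]'

```text
time: 11.5
eef_pos: [0.5617, -0.0352, 0.2825]
tcp_rot: [-0.445, 0.549, -0.548, 0.448]
contact_force: [3.2, 7.8, -0.4]
opening: 0.0
```

Run:
```python
from h import *
to([-125,102.2,284]);F=[]
for i in range(10):
    s=get_state();F.append(np.r_[M.T@s["contact_force"][:2],s["contact_force"][2]]);c=read_camera("side")
f=np.mean(F,0);print(s["time"],f.round(2),np.abs(s["dq"]).max())
if 6.8<f[1]<9: print(sign_off())
```

```text
TCP mic [-125.5  102.8  282.5] need tool shift units [ 0.005 -0.013  0.004]
turn units [-0.0001 -0.0001 -0.0007] then shift [ 0.005 -0.013  0.004]
turn units [ 1.000e-03  4.999e-01 -1.000e-04] then shift [-0.005 -0.013 -0.004]
11.95 [ 1.1   7.98 -0.87] 0.0019699595237841257
the job is handed in; nothing more can be done
None
```

I pushed the filter drawer home, then pushed the shutter tab in to half travel with the closed fingers. I handed the job in at about 12 s with the fingers still holding it; no verdict was reported.

**Drawer:** It met a hard stop at 12 N with no further movement. The side view also put its top edge where home should be, to within about 1 pixel (roughly 3 mm).

**Shutter:** Pressing force averaged 8.0 N, where 8 N is expected at half travel. The finger position gives about 19.4 mm, and the joints were practically still. The picture taken before a last nudge of about 1 mm showed roughly 20 mm, so the estimates agree to within about 1.5 mm.

**Disagreement:** My first box fit came out 111 mm wide instead of 100 mm because one edge had been taken from the foot. I corrected it by 5.5 mm using both cameras, and contact with the drawer later agreed to about 1 mm.

**Not checked:** I did not measure the tube rack, slide box or jar again at the end, but the arm went nowhere near them at bench height.

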